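Feel a scooter rim's edge for burrs

TASK

Check the bare scooter rim for burrs before its tyre goes on: with the fingers held together, run the fingertips lightly along the top of the rim's upper edge, starting right beside the valve stem and going the long way round until just short of the clip-on balance weight. Only stroke the edge: do not pinch, lift or press hard on the rim, touch neither the valve stem nor the weight, leave everything else on the bench where it is, and finish with the hand clear of the rim.

Things in the scene. Friction and masses are not known exactly. Their poses are not given: they have to be found in the camera images.
- stand: Grey wheel stand fixed to the bench, foot disc 170 mm across; it carries the bare aluminium scooter rim, lying flat with its axle upright, together with the rim's lip, valve stem and weight. Origin: centre of the foot's underside; z up the axle; x points to the rim's valve stem; angles round the rim count anticlockwise from x, seen from above.
- rim (a joint): Vertical travel of the rim on the stand's spring, m: 0 at rest, positive when pressed down (stop at 0.015), negative if pulled up. The whole rim stays level and moves straight down only, about 0.5 N per mm, damped; it neither turns nor shifts sideways and comes back to 0 when let go.
- rim_center (a point): Point on the axle level with the top of the rim's upper edge, 105 mm above the bench. That edge is a rolled lip: a round bar 10 mm thick in a circle of radius 105 mm (to the bar's middle) about this point. Inside, the rim is open: inner wall radius 82 mm, spokes 69 mm and hub tip 93 mm above the bench. x points to the valve stem, z up.
- valve: Steel valve stem of the rim, 8 mm thick with a 16 mm rubber foot, standing upright inside the rim 70 mm from the axle, 35 mm inward of the lip's middle; its tip is 40 mm above its origin (underside) and 9 mm lower than the top of the lip. Part of the rim.
- weight: Dark steel balance weight clipped on the lip: 26 mm along the lip, 16 mm across, 6 mm higher than the lip. Origin: middle of the lip's top there, 236 degrees anticlockwise (seen from above) from the valve stem, so the long way from stem to weight is anticlockwise. Part of the rim.
- edge1: The first of seven checked stretches of the lip, 29 mm long, looking like the rest of it, one every 34 degrees (62 mm) anticlockwise from above. Origin: middle of the stretch on top of the lip, 0 degrees from the valve stem (right outside it); x points outward from the axle, z up.
- edge2: The second of seven checked stretches of the lip, 29 mm long, looking like the rest of it, one every 34 degrees (62 mm) anticlockwise from above. Origin: middle of the stretch on top of the lip, 34 degrees from the valve stem; x points outward from the axle, z up.
- edge3: The third of seven checked stretches of the lip, 29 mm long, looking like the rest of it, one every 34 degrees (62 mm) anticlockwise from above. Origin: middle of the stretch on top of the lip, 68 degrees from the valve stem; x points outward from the axle, z up.
- edge4: The fourth of seven checked stretches of the lip, 29 mm long, looking like the rest of it, one every 34 degrees (62 mm) anticlockwise from above. Origin: middle of the stretch on top of the lip, 102 degrees from the valve stem; x points outward from the axle, z up.
- edge5: The fifth of seven checked stretches of the lip, 29 mm long, looking like the rest of it, one every 34 degrees (62 mm) anticlockwise from above. Origin: middle of the stretch on top of the lip, 136 degrees from the valve stem; x points outward from the axle, z up.
- edge6: The sixth of seven checked stretches of the lip, 29 mm long, looking like the rest of it, one every 34 degrees (62 mm) anticlockwise from above. Origin: middle of the stretch on top of the lip, 170 degrees from the valve stem; x points outward from the axle, z up.
- edge7: The seventh of seven checked stretches of the lip, 29 mm long, looking like the rest of it, one every 34 degrees (62 mm) anticlockwise from above. Origin: middle of the stretch on top of the lip, 204 degrees from the valve stem (59 mm along the lip before the weight); x points outward from the axle, z up.
- cap1: Black plastic cap, 28 mm across, 18 mm high, one of four in a row on the white mat (130 x 170 x 6 mm); origin under its middle. Bystander.
- cap2: Black plastic cap, 28 mm across, 18 mm high, one of four in a row on the white mat (130 x 170 x 6 mm); origin under its middle. Bystander.
- cap3: Black plastic cap, 28 mm across, 18 mm high, one of four in a row on the white mat (130 x 170 x 6 mm); origin under its middle. Bystander.
- cap4: Black plastic cap, 28 mm across, 18 mm high, one of four in a row on the white mat (130 x 170 x 6 mm); origin under its middle. Bystander.
- tire_lever: Red steel tire lever lying flat, 215 x 18 x 12 mm, right of the rim; origin under its middle. Bystander.
- pump: Aluminium hand pump lying flat, about 300 mm long, 36 mm high, cross handle 100 mm wide; origin under its middle. Bystander.
- loose_stem: Spare steel valve stem with rubber foot, standing loose on the bench, 18 mm across, 42 mm high; origin under its foot. Not the one in the rim. Bystander.
- wrench: Steel wrench lying flat at the back of the bench; origin under its middle. Bystander.
- jar: Jar, 60 mm across, 80 mm high, at the back of the bench; origin under its middle. Bystander.
- cabinet_drawer0_handle (a point): Handle of the pull-out tray of the low grey cabinet (180 x 240 x 120 mm) at the back left; the tray stands part open. Bystander.

How it is judged:
By the outcome, as a careful person would: the job done as asked, in the order asked, and still so for the second after the job is handed in, with the robot touching nothing.
It also fails if it takes over 54 s, if anything falls off the work surface, if the arm or the gripper's body presses on something with over 40 N, if the wrist force passes 120 N, or if a joint passes its speed limit or range.

ROBOT

A 6-joint arm with a two-finger parallel gripper is mounted at the origin on the work surface. World frame = base frame: x ahead of the robot, y to its left, z up, the work surface at z = 0. Lengths are in mm, angles in rad, forces in N, time in s.
With the tool pointing down it reaches from about 350 to 975 mm from the base axis. Payload 7.1 kg.
Tool frame: the origin (TCP) lies midway between the tips of the shut fingers; the grasp point (between the pads) lies 19 mm behind it; z points along the fingers, y is the line along which they close (so a half turn about z gives the same grasp; the last joint's range is limited). The gripper opens to 88 mm and grips with 3 to 60 N. Pads are 20 mm wide; open, the fingers measure 115 mm over their backs; the gripper's body (75 mm by 178 mm) begins 61 mm behind the grasp point.
Start: joints at [-1.183, 0.423, 1.63, -0, 1.089, -0.019], TCP at [247.311, -573.971, 222.675] pointing down, gripper open.
Joint ranges: [-3, 3], [-0.9, 2.11], [0.09, 2.58], [-1.31, 4.45], [0.11, 2.69], [-2.54, 2.54]. Speed limits (rad/s): [2.39, 2.39, 3.01, 3.14, 3.14, 3.14].

INTERFACE

Orientations are given as a rotation vector (axis times angle).
In Python, from workcell import ctrl gives the robot as it stands.
- The arm moves only by the shell command python3 -m pendant 'ROWS'. ROWS is a JSON object of lists of equal length, an entry for each row: "grip": the opening, from -1 (shut) to 1 (fully open); "linear": the shift along the tool's x, y, z in mm, a list of three; "angular": the turn, a rotation vector about the tool's x, y, z in rad, a list of three. In form: {"grip": [grip, ...], "linear": [[tx, ty, tz], ...], "angular": [[ax, ay, az], ...]}. A call has 1 to 12 rows; each row shifts and turns the commanded pose from where the row before left it, along the tool's axes as they then stand; what a row does not reach is not made up. A row lasts 1/12 s, in which the tool goes at most 41.7 mm and 7.16 degrees, less where a joint would pass 70% of its speed; a pose out of reach is approached as far as the arm can. A call with a gripper value outside its range is refused whole. The fingers move at their own pace and stop on an object; the grip force is fixed at half the most. Time passes only in rows, so rows that do not move let the fingers close. It gives the time, the measured TCP pose, the force, the opening and the grip force at its end, in the units of the state.
- ctrl.get_obs(): the state, without advancing time (a new reading comes with each control period).
- ctrl.get_image(name): name is "scene" or "side" or "wrist"; returns the picture (400x640x3 uint8, red, green, blue); there is no depth.
- ctrl.camera_params(name): a dict with "vfov" (degrees; the focal length in pixels is half the picture's height over the tangent of half this angle, whatever the lens; pixels are square), "cx", "cy" (the principal point, pixels), "k1" (the pictures are not rectified: a ray, as slopes to the right and down, at radius r is drawn at 1 + k1 r^2 times it, then the intrinsics apply), "R" (3x3) and "t" (3): a world point X has camera coordinates R X + t; the wrist camera has in their place "T_tool_cam" (4x4, takes a point from camera to tool coordinates, whose origin is the TCP and whose axes are the flange's). Camera axes: x right, y down, z forward; pixel columns grow to the right and rows downward; lengths in mm; the calibration is good to about 2 mm. A picture is of the moment at which its call begins: read the wrist's pose just before it. camera_params takes no time and is no camera call.
- ctrl.close_job(): hands the job in; it is judged then, once.
The state is a dict: "t": time; "qpos": joint angles; "qvel": joint speeds; "joint_torque": joint torques, N m; "ee_pos": TCP position; "orientation": TCP orientation; "ft_force": force on the tool from outside, world axes, zero at the start; "moment": the same for the moment, N m; "width": finger opening in mm; "grasp_force": force on a finger pad.
Only numpy, scipy, OpenCV 4.12 (cv2) and the standard library are available. Lean on these libraries where they do the work, as an engineer would, in place of code of your own. Each camera call takes 0.05 s, during which the arm holds its last target. There are 200 camera calls.

## Working session

There is one attempt and no reset: what is moved stays moved. The work goes in short steps, Python scripts to look and compute and a shell command to move; the robot and the scene stay as the last step left them, time stands still between calls to the robot, and variables do not carry over. Pictures are saved under pics/ and viewed, at most 10 in all, crops included, and the job is handed in when it is done.

```bash
mkdir -p pics; ls
python3 - <<'E'
from workcell import ctrl
import cv2,json
for n in("scene","side"):
    cv2.imwrite(f"pics/{n}0.png",ctrl.get_image(n)[:,:,::-1])
for n in("scene","side","wrist"): print(n,ctrl.camera_params(n))
o=ctrl.get_obs();print(o)
E
```

```text
pics
scene {'vfov': 56.9766042609447, 'cx': 320.87409856652476, 'cy': 204.8495805987209, 'k1': -0.04274639388955451, 'R': array([[-0.24927069,  0.96832082,  0.01479584],
       [ 0.80459089,  0.21557703, -0.55331731],
       [-0.53897832, -0.12602119, -0.83283914]]), 't': array([ 127.38380955, -425.44585566, 1421.20722415])}
side {'vfov': 48.16597002756146, 'cx': 320.60499031415213, 'cy': 200.9578035677855, 'k1': -0.06430555230265853, 'R': array([[-0.84746388, -0.53062604,  0.01552349],
       [-0.30269315,  0.45899553, -0.83528436],
       [ 0.43609841, -0.71257218, -0.549599  ]]), 't': array([509.01078884, 260.88240623, 938.37678519])}
wrist {'vfov': 65.85554680947041, 'cx': 320.0002332617694, 'cy': 199.07984360606656, 'k1': -0.019033577021825048, 'T_tool_cam': array([[ 5.42959859e-04, -9.60722015e-01, -2.77512007e-01,
         7.69537674e+01],
       [ 9.99999582e-01,  7.25820318e-04, -5.56199091e-04,
         1.67796026e-01],
       [ 7.35776565e-04, -2.77511589e-01,  9.60722008e-01,
        -1.62182096e+02],
       [ 0.00000000e+00,  0.00000000e+00,  0.00000000e+00,
         1.00000000e+00]])}
{'t': 0.1, 'qpos': array([-1.18301746e+00,  4.23765291e-01,  1.63058989e+00,  1.02543261e-05,
        1.08857064e+00, -1.89939051e-02]), 'qvel': array([-0.00038242, -0.00036453, -0.0008246 ,  0.00020759, -0.00035009,
        0.00015373]), 'joint_torque': array([-7.76388788e-04, -5.45614493e+01, -2.74325216e+01,  6.44658459e-02,
        1.87762961e-02, -3.67353482e-05]), 'ee_pos': array([ 247.12664261, -573.54132956,  221.98818057]), 'orientation': array([-3.07555504e+00, -6.34288711e-01,  3.69780234e-04]), 'ft_force': array([-0.17434543,  0.78019896, -0.4952798 ]), 'moment': array([0.04179684, 0.03745419, 0.02909216]), 'grasp_force': 0.0, 'width': 87.82973553116715}
```

View pics/scene0.png

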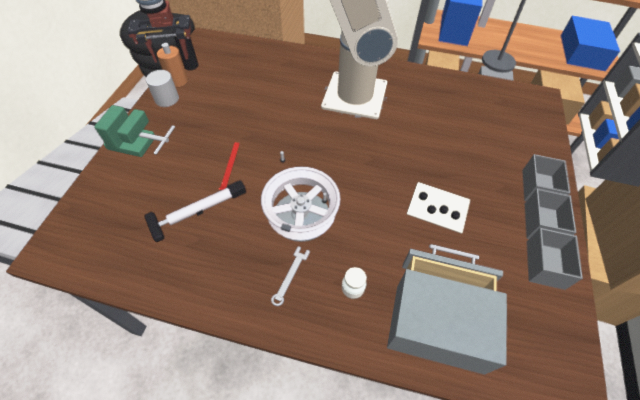

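View pics/side0.png

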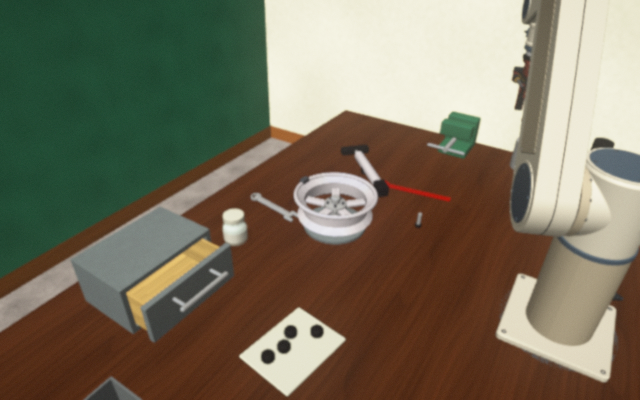

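The scene picture shows the rim at about (301,200), with the valve near (325,198) and the weight near (286,228). In the side view the rim is at (336,193) and the weight near (305,180). Next I'll enlarge both.

```bash
cat > h.py <<'E'
import numpy as np,cv2
from scipy.spatial.transform import Rotation as Ro
from workcell import ctrl
def cam(n,obs=None):
    p=ctrl.camera_params(n); f=200/np.tan(np.radians(p['vfov']/2))
    if n=='wrist':
        T=p['T_tool_cam'];Rt=Ro.from_rotvec(obs['orientation']).as_matrix()
        Rwc=Rt@T[:3,:3]; c=Rt@T[:3,3]+obs['ee_pos']; R=Rwc.T;t=-R@c
    else: R,t=p['R'],p['t']
    return R,t,f,p
def proj(X,C):
    R,t,f,p=C; c=np.atleast_2d(X)@R.T+t; s=c[:,:2]/c[:,2:]
    s=s*(1+p['k1']*(s**2).sum(1,keepdims=True)); return s*f+[p['cx'],p['cy']]
def ray(uv,C):
    R,t,f,p=C; d=(np.atleast_2d(uv)-[p['cx'],p['cy']])/f; s=d.copy()
    for _ in range(20): s=d/(1+p['k1']*(s**2).sum(1,keepdims=True))
    w=np.c_[s,np.ones(len(s))]@R; return -R.T@t,w
def onz(uv,z,C):
    c,w=ray(uv,C); return c+w*((z-c[2])/w[:,2])[:,None]
E
python3 - <<'E'
import cv2,numpy as np
a=cv2.imread('pics/scene0.png')[155:255,250:350];b=cv2.imread('pics/side0.png')[160:260,285:385]
cv2.imwrite('pics/crop.png',np.hstack([cv2.resize(x,(400,400),interpolation=2) for x in(a,b)]))
from h import *
for n,uv in(('scene',[[301,200],[325,198],[286,228]]),('side',[[336,193],[305,180]])): print(n,onz(uv,100,cam(n)).round())
E
```

```text
scene [[591. -38. 100.]
 [567.  25. 100.]
 [687. -51. 100.]]
side [[584. -47. 100.]
 [689. -57. 100.]]
```

View pics/crop.png

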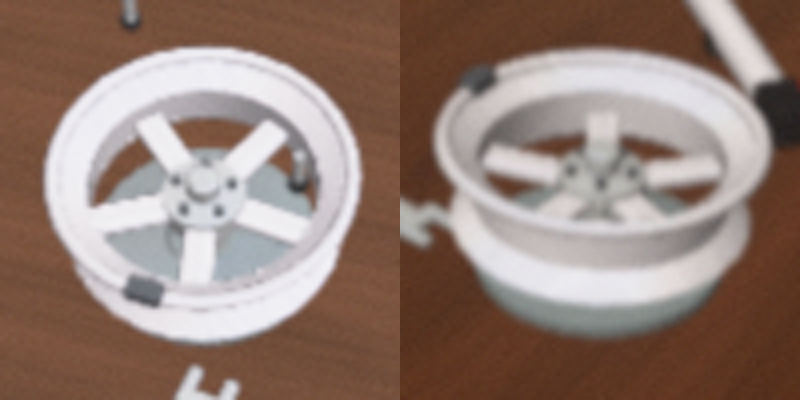

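The enlarged crop puts the valve tip at about scene pixel (324.5,194) and the weight at (286.5,227.5). I'll move above the rim for a wrist picture, with the fingers shut.

```bash
python3 -m pendant '{"grip":[-1,-1,-1,-1,-1,-1,-1,-1,-1,-1,-1,-1],"linear":[[20,-12,-8],[28,-18,-8],[28,-18,-8],[28,-18,-8],[28,-18,-8],[28,-18,-8],[28,-18,-8],[28,-18,-8],[28,-18,-8],[28,-18,-6],[28,-18,0],[28,-18,0]],"angular":[[0,0,0],[0,0,0],[0,0,0],[0,0,0],[0,0,0],[0,0,0],[0,0,0],[0,0,0],[0,0,0],[0,0,0],[0,0,0],[0,0,0]]}'
python3 -m pendant '{"grip":[-1,-1,-1,-1,-1,-1,-1,-1,-1,-1,-1],"linear":[[28,-18,0],[28,-18,0],[28,-18,0],[28,-18,0],[28,-18,0],[28,-18,0],[28,-18,0],[28,-15,0],[6,0,0],[0,0,0],[0,0,0]],"angular":[[0,0,0],[0,0,0],[0,0,0],[0,0,0],[0,0,0],[0,0,0],[0,0,0],[0,0,0],[0,0,0],[0,0,0],[0,0,0]]}'
python3 - <<'E'
from h import *
o=ctrl.get_obs();im=ctrl.get_image('wrist')[:,:,::-1];cv2.imwrite('pics/w1.png',im)
np.save('o1.npy',o,allow_pickle=True);print(o['t'],o['ee_pos'],o['orientation'],o['ft_force'],o['qpos'])
E
```

```text
t: 1.1
ee_pos: [466.1, -249.9, 301.0]
orientation: [3.076, 0.634, 0.001]
ft_force: [1.2, 0.4, -0.3]
width: 11.7
grasp_force: 0.0
t: 2.02
ee_pos: [620.4, -31.1, 300.0]
orientation: [-3.077, -0.636, 0.002]
ft_force: [-0.0, -0.0, -0.5]
width: 0.5
grasp_force: 0.0
2.0167 [620.36361221 -31.05885393 300.0183317 ] [-3.07661933e+00 -6.35521446e-01  2.41007150e-03] [-0.01180814 -0.02751194 -0.52730663] [-6.89867600e-02  3.42800709e-01  1.56406699e+00 -4.17264592e-04
  1.23620794e+00  1.09454711e+00]
```

View pics/w1.png

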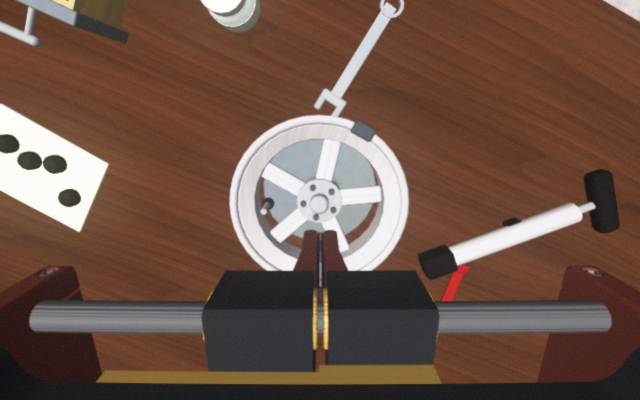

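The wrist view shows the rim centred near (319,197). The dark valve is at about (267,205), the weight at (363,131), and the fingertips are near (320,235). I'll fit the centre and angle from the lip's outer edge.

```bash
cat > fit.py <<'E'
from h import *
from scipy.optimize import least_squares
o=np.load('o1.npy',allow_pickle=True).item()
def edge(img,C,c,angs):
    S=img.astype(float).min(2); pts=[]
    rs=np.arange(98,125,.5)
    for a in angs:
        X=np.c_[c[0]+rs*np.cos(a),c[1]+rs*np.sin(a),np.full(len(rs),100.)]
        uv=proj(X,C).astype(np.float32)
        v=cv2.remap(S.astype(np.float32),uv[:,0][None],uv[:,1][None],1)[0]
        i=np.argmin(np.diff(cv2.blur(v[None],(5,1))[0])) 
        pts.append(uv[i])
    return np.array(pts)
for n,f,angs in(('wrist','pics/w1.png',np.radians([*range(-60,170,6)])),('scene','pics/scene0.png',np.radians([*range(90,270,6)])),('side','pics/side0.png',np.radians([*range(-90,60,6)]))):
    C=cam(n,o);img=cv2.imread(f);c=np.array([590,-42.])
    for _ in range(3):
        P=onz(edge(img,C,c,angs),100,C)[:,:2]
        r=least_squares(lambda q:np.hypot(*(P-q[:2]).T)-q[2],[*c,110],loss='soft_l1'); c=r.x[:2]
    print(n,r.x.round(1),'res',np.median(abs(r.fun)).round(2))
    for nm,uvs,z in(('valve tip',{'wrist':[[268,202]],'scene':[[324.5,193.5]]},96),('weight',{'wrist':[[363,130]],'scene':[[286.5,226.5]],'side':[[304.7,178.5]]},111)):
        if n in uvs:
            d=onz(uvs[n],z,C)[0,:2]-c; print(nm,np.hypot(*d).round(1),np.degrees(np.arctan2(d[1],d[0])).round(1))
    if n=='wrist':
        cv2.imwrite('pics/w1c.png',cv2.resize(img[100:290,220:420],(800,760))[:600])
Rt=Ro.from_rotvec(o['orientation']).as_matrix();print(Rt.round(4))
E
python3 fit.py
```

```text
wrist [584.4 -44.7 109.9] res 0.24
valve tip 63.0 108.4
weight 106.0 -4.5
scene [581.2 -43.  110.1] res 0.3
valve tip 69.6 116.8
weight 107.6 -3.1
side [585.8 -46.7 110.7] res 1.23
weight 97.6 -0.8
[[ 9.182e-01  3.962e-01 -1.500e-03]
 [ 3.962e-01 -9.182e-01 -3.000e-04]
 [-1.500e-03 -3.000e-04 -1.000e+00]]
```

View pics/w1c.png

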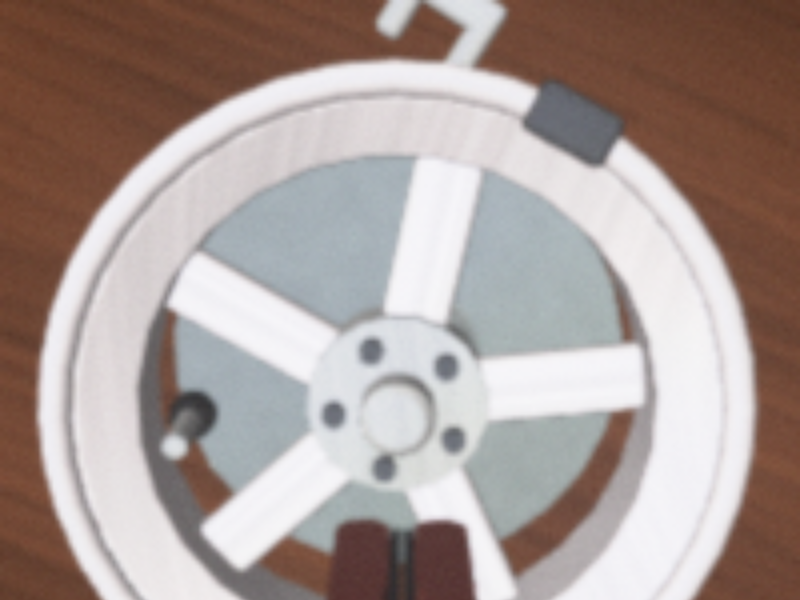

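```bash
python3 -m pendant '{"grip":[-1,-1,-1,-1,-1,-1,-1,-1,-1,-1,-1,-1],"linear":[[-8,-20,0],[-10,-27,5],[-10,-27,20],[-8,-22,25],[-3.5,-11.3,25],[0,0,25],[0,0,25],[0,0,25],[0,0,20],[0,0,10],[0,0,5],[0,0,0]],"angular":[[0,0,0],[0,0,0],[0,0,0],[0,0,0],[0,0,0],[0,0,0],[0,0,0],[0,0,0],[0,0,0],[0,0,0],[0,0,0],[0,0,0]]}'
python3 - <<'E'
from h import *
for _ in range(3): o=ctrl.get_obs();print(o['ee_pos'],o['ft_force'])
cv2.imwrite('pics/a.png',np.hstack([cv2.resize(ctrl.get_image(n)[a:a+100,b:b+100,::-1],(400,400),interpolation=2) for n,a,b in(('scene',145,260),('side',140,300))]))
# path table: tool displacement per 2 deg row for 12-degree chords
Rt=Ro.from_rotvec(o['orientation']).as_matrix(); c=np.array([583.5,-44.5]);th=np.arange(-6,217,12)
P=c+105*np.c_[np.cos(np.radians(119.5+th)),np.sin(np.radians(119.5+th))]
for i in range(len(P)-1): print(th[i],'->',th[i+1],P[i+1].round(1),(Rt[:2,:2].T@(P[i+1]-P[i])/6).round(2))
E
```

```text
t: 3.07
ee_pos: [541.6, 51.3, 115.3]
orientation: [-3.077, -0.633, 0.002]
ft_force: [0.5, 0.2, 0.9]
width: 0.6
grasp_force: 0.0
[541.59215485  51.28395954 115.27142126] [0.53831701 0.22849746 0.86747148]
[541.59215485  51.28395954 115.27142126] [0.53831701 0.22849746 0.86747148]
[541.59215485  51.28395954 115.27142126] [0.53831701 0.22849746 0.86747148]
-6 -> 6 [522.5  41. ] [-3.64  0.4 ]
6 -> 18 [506.1  26.4] [-3.47  1.15]
18 -> 30 [493.    8.8] [-3.16  1.84]
30 -> 42 [483.9 -11.2] [-2.71  2.46]
42 -> 54 [479.2 -32.6] [-2.14  2.97]
54 -> 66 [479.  -54.6] [-1.47  3.35]
66 -> 78 [483.4 -76.1] [-0.74  3.58]
78 -> 90 [492.1 -96.2] [0.02 3.66]
90 -> 102 [ 504.9 -114.1] [0.78 3.58]
102 -> 114 [ 521.  -128.9] [1.5  3.34]
114 -> 126 [ 540. -140.] [2.16 2.95]
126 -> 138 [ 560.8 -147. ] [2.73 2.44]
138 -> 150 [ 582.6 -149.5] [3.18 1.82]
150 -> 162 [ 604.4 -147.4] [3.48 1.11]
162 -> 174 [ 625.4 -140.8] [3.64 0.37]
174 -> 186 [ 644.5 -130. ] [ 3.64 -0.4 ]
186 -> 198 [ 660.9 -115.4] [ 3.47 -1.15]
198 -> 210 [674.  -97.8] [ 3.16 -1.84]
```

View pics/a.png

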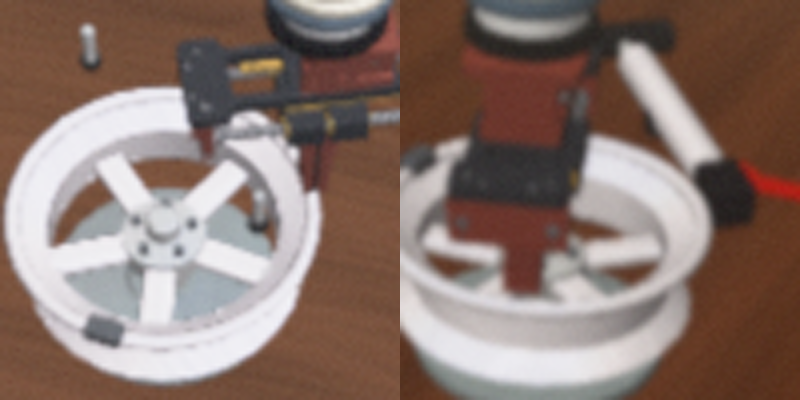

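```bash
python3 - <<'E'
from h import *
for n,a,b,s in(('scene',145,260,0),('side',140,300,400)):
    C=cam(n); print(n,((proj([[541.6,51.3,115],[541.6,51.3,105],[583.5,-44.5,105]],C)-[b,a])*4+[s,0]).round())
E
python3 -m pendant '{"grip":[-1,-1,-1,-1,-1,-1],"linear":[[0,0,4],[0,0,3],[0,0,2],[0,0,2],[0,0,1.5],[0,0,0]],"angular":[[0,0,0],[0,0,0],[0,0,0],[0,0,0],[0,0,0],[0,0,0]]}'
python3 -m pendant '{"grip":[-1],"linear":[[0,0,0]],"angular":[[0,0,0]]}'
python3 -m pendant '{"grip":[-1],"linear":[[0,0,0]],"angular":[[0,0,0]]}'
```

```text
scene [[306. 179.]
 [306. 187.]
 [158. 205.]]
side [[523. 285.]
 [523. 298.]
 [543. 207.]]
t: 3.67
ee_pos: [542.3, 52.1, 103.1]
orientation: [3.077, 0.635, 0.0]
ft_force: [0.1, 0.4, 0.3]
width: 0.2
grasp_force: 0.6
t: 3.75
ee_pos: [542.3, 52.2, 103.2]
orientation: [3.077, 0.635, 0.0]
ft_force: [-0.6, 0.4, 0.7]
width: 0.4
grasp_force: 0.5
t: 3.83
ee_pos: [542.3, 52.2, 103.3]
orientation: [-3.077, -0.635, -0.0]
ft_force: [0.3, 0.6, 1.3]
width: 0.5
grasp_force: 0.5
```

```bash
for i in 1; do python3 -m pendant '{"grip":[-1,-1,-1,-1,-1,-1,-1,-1,-1,-1,-1,-1],"linear":[[-3.64,0.4,0.7],[-3.64,0.4,0],[-3.64,0.4,0],[-3.64,0.4,0],[-3.64,0.4,0],[-3.64,0.4,0],[-3.47,1.15,0],[-3.47,1.15,0],[-3.47,1.15,0],[-3.47,1.15,0],[-3.47,1.15,0],[-3.47,1.15,0]],"angular":[[0,0,0],[0,0,0],[0,0,0],[0,0,0],[0,0,0],[0,0,0],[0,0,0],[0,0,0],[0,0,0],[0,0,0],[0,0,0],[0,0,0]]}'; done
python3 - <<'E'
from h import *
z=[]
for _ in range(12):
    ctrl.get_image('side'); o=ctrl.get_obs(); z.append([*o['ee_pos'],*o['ft_force']])
print(o['t'],np.mean(z,0).round(2),np.std(z,0).round(2))
E
```

```text
t: 4.83
ee_pos: [506.4, 26.4, 102.5]
orientation: [-3.077, -0.634, -0.0]
ft_force: [1.1, 1.0, 1.5]
width: 0.2
grasp_force: 0.7
5.4333 [506.24  26.51 102.35  -0.98  -0.84   1.42] [0.23 0.21 0.02 0.4  0.39 0.43]
```

Contact is light, about 1.4 N, and the arm is on the planned arc. Continuing.

```bash
python3 -m pendant '{"grip":[-1,-1,-1,-1,-1,-1,-1,-1,-1,-1,-1,-1],"linear":[[-3.16,1.84,0],[-3.16,1.84,0],[-3.16,1.84,0],[-3.16,1.84,0],[-3.16,1.84,0],[-3.16,1.84,0],[-2.71,2.46,0],[-2.71,2.46,0],[-2.71,2.46,0],[-2.71,2.46,0],[-2.71,2.46,0],[-2.71,2.46,0]],"angular":[[0,0,0],[0,0,0],[0,0,0],[0,0,0],[0,0,0],[0,0,0],[0,0,0],[0,0,0],[0,0,0],[0,0,0],[0,0,0],[0,0,0]]}'
python3 -m pendant '{"grip":[-1,-1,-1,-1,-1,-1,-1,-1,-1,-1,-1,-1],"linear":[[-2.14,2.97,0],[-2.14,2.97,0],[-2.14,2.97,0],[-2.14,2.97,0],[-2.14,2.97,0],[-2.14,2.97,0],[-1.47,3.35,0],[-1.47,3.35,0],[-1.47,3.35,0],[-1.47,3.35,0],[-1.47,3.35,0],[-1.47,3.35,0]],"angular":[[0,0,0],[0,0,0],[0,0,0],[0,0,0],[0,0,0],[0,0,0],[0,0,0],[0,0,0],[0,0,0],[0,0,0],[0,0,0],[0,0,0]]}'
```

```text
t: 6.43
ee_pos: [484.3, -11.3, 102.4]
orientation: [-3.077, -0.634, 0.0]
ft_force: [0.8, 1.2, 1.1]
width: 0.4
grasp_force: 0.7
t: 7.43
ee_pos: [479.6, -54.7, 102.5]
orientation: [-3.077, -0.635, 0.0]
ft_force: [0.2, 0.6, 1.8]
width: 0.3
grasp_force: 0.7
```

On track: targets were (483.9,-11.2) and (479.0,-54.6).

```bash
python3 -m pendant '{"grip":[-1,-1,-1,-1,-1,-1,-1,-1,-1,-1,-1,-1],"linear":[[-0.74,3.58,0],[-0.74,3.58,0],[-0.74,3.58,0],[-0.74,3.58,0],[-0.74,3.58,0],[-0.74,3.58,0],[0.02,3.66,0],[0.02,3.66,0],[0.02,3.66,0],[0.02,3.66,0],[0.02,3.66,0],[0.02,3.66,0]],"angular":[[0,0,0],[0,0,0],[0,0,0],[0,0,0],[0,0,0],[0,0,0],[0,0,0],[0,0,0],[0,0,0],[0,0,0],[0,0,0],[0,0,0]]}'
python3 -m pendant '{"grip":[-1,-1,-1,-1,-1,-1,-1,-1,-1,-1,-1,-1],"linear":[[0.78,3.58,0],[0.78,3.58,0],[0.78,3.58,0],[0.78,3.58,0],[0.78,3.58,0],[0.78,3.58,0],[1.5,3.34,0],[1.5,3.34,0],[1.5,3.34,0],[1.5,3.34,0],[1.5,3.34,0],[1.5,3.34,0]],"angular":[[0,0,0],[0,0,0],[0,0,0],[0,0,0],[0,0,0],[0,0,0],[0,0,0],[0,0,0],[0,0,0],[0,0,0],[0,0,0],[0,0,0]]}'
python3 - <<'E'
from h import *
z=[]
for _ in range(6):
    im=ctrl.get_image('scene'); o=ctrl.get_obs(); z.append([*o['ee_pos'],*o['ft_force']])
print(o['t'],np.mean(z,0).round(2))
cv2.imwrite('pics/b.png',np.hstack([cv2.resize(i[:,:,::-1],(400,400),interpolation=2) for i in(im[130:250,230:350],ctrl.get_image('wrist')[50:350,170:470])]))
E
```

```text
t: 8.43
ee_pos: [492.9, -96.3, 102.4]
orientation: [-3.077, -0.635, 0.0]
ft_force: [-0.2, 0.2, 1.0]
width: 0.4
grasp_force: 0.7
t: 9.43
ee_pos: [522.1, -128.9, 102.5]
orientation: [-3.077, -0.635, 0.0]
ft_force: [-0.9, 0.9, 0.9]
width: 0.6
grasp_force: 0.7
9.7333 [ 5.2250e+02 -1.2910e+02  1.0261e+02  4.5000e-01 -9.4000e-01  1.3600e+00]
```

View pics/b.png

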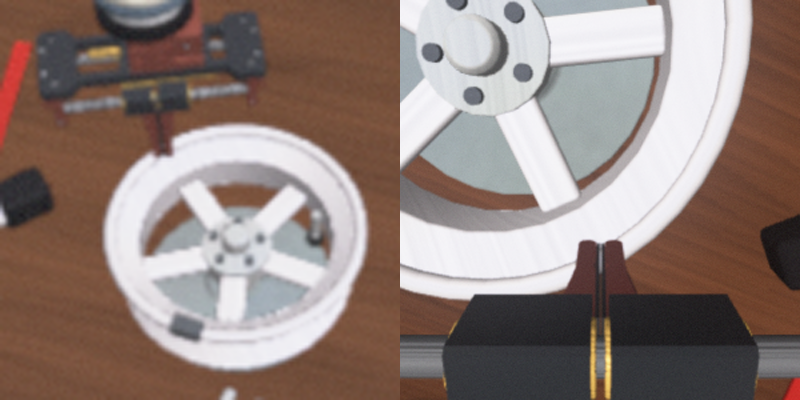

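The crop shows the fingertips resting on the lip, at (160,153) in the left half. Radius is about 104 mm and force about 1.4 N. Continuing.

```bash
python3 -m pendant '{"grip":[-1,-1,-1,-1,-1,-1,-1,-1,-1,-1,-1,-1],"linear":[[2.1,2.95,0],[2.1,2.95,0],[2.1,2.95,0],[2.1,2.95,0],[2.1,2.95,0],[2.1,2.95,0],[2.7,2.44,0],[2.7,2.44,0],[2.7,2.44,0],[2.7,2.44,0],[2.7,2.44,0],[2.7,2.44,0]],"angular":[[0,0,0],[0,0,0],[0,0,0],[0,0,0],[0,0,0],[0,0,0],[0,0,0],[0,0,0],[0,0,0],[0,0,0],[0,0,0],[0,0,0]]}'
python3 -m pendant '{"grip":[-1,-1,-1,-1,-1,-1,-1,-1,-1,-1,-1,-1],"linear":[[3.18,1.82,0],[3.18,1.82,0],[3.18,1.82,0],[3.18,1.82,0],[3.18,1.82,0],[3.18,1.82,0],[3.48,1.11,0],[3.48,1.11,0],[3.48,1.11,0],[3.48,1.11,0],[3.48,1.11,0],[3.48,1.11,0]],"angular":[[0,0,0],[0,0,0],[0,0,0],[0,0,0],[0,0,0],[0,0,0],[0,0,0],[0,0,0],[0,0,0],[0,0,0],[0,0,0],[0,0,0]]}'
```

```text
t: 10.78
ee_pos: [561.5, -147.1, 102.5]
orientation: [-3.077, -0.635, 0.0]
ft_force: [-0.0, 0.2, 1.9]
width: 0.4
grasp_force: 0.7
t: 11.78
ee_pos: [605.1, -147.2, 102.5]
orientation: [-3.077, -0.635, 0.0]
ft_force: [-1.3, 0.2, 1.8]
width: 0.6
grasp_force: 0.7
```

```bash
python3 -m pendant '{"grip":[-1,-1,-1,-1,-1,-1,-1,-1,-1,-1,-1,-1],"linear":[[3.6,0.37,0],[3.6,0.37,0],[3.6,0.37,0],[3.6,0.37,0],[3.6,0.37,0],[3.6,0.37,0],[3.64,-0.4,0],[3.64,-0.4,0],[3.64,-0.4,0],[3.64,-0.4,0],[3.64,-0.4,0],[3.64,-0.4,0]],"angular":[[0,0,0],[0,0,0],[0,0,0],[0,0,0],[0,0,0],[0,0,0],[0,0,0],[0,0,0],[0,0,0],[0,0,0],[0,0,0],[0,0,0]]}'
python3 -m pendant '{"grip":[-1,-1,-1,-1,-1,-1,-1,-1,-1,-1,-1,-1],"linear":[[3.47,-1.15,0],[3.47,-1.15,0],[3.47,-1.15,0],[3.47,-1.15,0],[3.47,-1.15,0],[3.47,-1.15,0],[3.16,-1.84,0],[3.16,-1.84,0],[3.16,-1.84,0],[3.16,-1.84,0],[3.16,-1.84,0],[3.16,-1.84,0]],"angular":[[0,0,0],[0,0,0],[0,0,0],[0,0,0],[0,0,0],[0,0,0],[0,0,0],[0,0,0],[0,0,0],[0,0,0],[0,0,0],[0,0,0]]}'
python3 - <<'E'
from h import *
w=ctrl.get_image('wrist'); o=ctrl.get_obs(); d=o['ee_pos'][:2]-[583.5,-44.5]
print(o['t'],o['ee_pos'],np.hypot(*d),np.degrees(np.arctan2(d[1],d[0]))+360-119.5)
cv2.imwrite('pics/c.png',np.hstack([cv2.resize(i[:,:,::-1],(400,400),interpolation=2) for i in(ctrl.get_image('side')[130:230,270:370],w[50:350,170:470])]))
E
```

```text
t: 12.78
ee_pos: [644.9, -129.7, 102.5]
orientation: [-3.077, -0.635, 0.0]
ft_force: [-0.6, -1.0, 1.3]
width: 0.4
grasp_force: 0.7
t: 13.78
ee_pos: [674.2, -97.5, 102.5]
orientation: [3.077, 0.635, 0.0]
ft_force: [-0.5, -1.3, 1.4]
width: 0.5
grasp_force: 0.7
13.8333 [674.62756624 -96.93396186 102.53775721] 105.13588201030396 210.5842740815658
```

View pics/c.png

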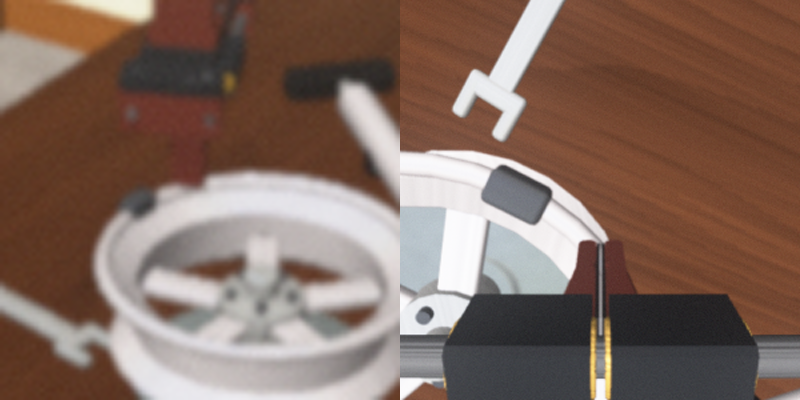

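The fingertips at 210.6° still have a visible gap to the weight: weight corner at (550,205), finger at (578,245). I'll go 5° further, then lift straight up.

```bash
python3 -m pendant '{"grip":[-1,-1,-1,-1,-1,-1,-1,-1,-1,-1,-1,-1],"linear":[[2.4,-2.0,0],[2.4,-2.0,0],[2.3,-2.0,0],[0,0,0],[0,0,-3],[0,0,-6],[0,0,-12],[0,0,-20],[0,0,-25],[0,0,-25],[0,0,-25],[0,0,-15]],"angular":[[0,0,0],[0,0,0],[0,0,0],[0,0,0],[0,0,0],[0,0,0],[0,0,0],[0,0,0],[0,0,0],[0,0,0],[0,0,0],[0,0,0]]}'
python3 -m pendant '{"grip":[-1,-1,-1,-1],"linear":[[0,0,-10],[0,0,-5],[0,0,0],[0,0,0]],"angular":[[0,0,0],[0,0,0],[0,0,0],[0,0,0]]}'
python3 - <<'E'
from h import *
a=ctrl.get_image('scene');o=ctrl.get_obs()
cv2.imwrite('pics/d.png',a[:,:,::-1]);d=o['ee_pos'][:2]-[583.5,-44.5];print(o['t'],o['ee_pos'],np.hypot(*d),np.degrees(np.arctan2(d[1],d[0]))+240.5)
E
```

```text
t: 14.88
ee_pos: [679.3, -89.7, 237.9]
orientation: [3.075, 0.634, 0.007]
ft_force: [0.3, -0.6, -0.6]
width: 0.5
grasp_force: 0.0
t: 15.22
ee_pos: [677.7, -89.4, 247.9]
orientation: [-3.077, -0.634, 0.001]
ft_force: [-0.1, -0.4, -0.1]
width: 0.6
grasp_force: 0.0
15.2667 [677.47427454 -89.35320675 247.29709127] 104.12960401211005 214.98521167822554
```

View pics/d.png

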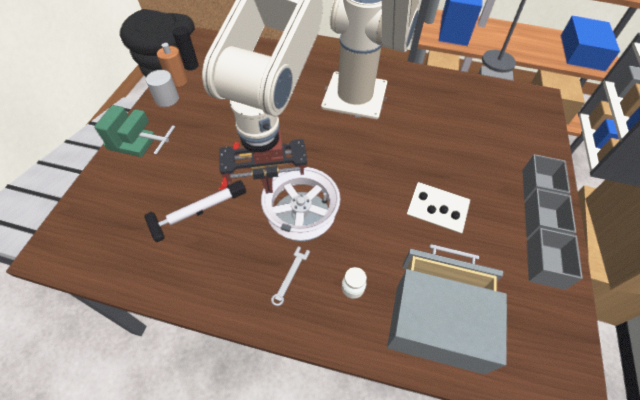

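The hand is well above the rim and everything on the bench is where it was. The stroke covered about -6° to 215°. Handing in.

```bash
python3 -c "from workcell import ctrl; print(ctrl.close_job())"
```

```text
the job is handed in; nothing more can be done
None
```

I stroked the rim's upper edge with the fingers shut at about 1.4 N, from right beside the valve stem (about -6°) the long way round to about 215°, just short of the weight. The hand finished about 140 mm above the rim, nothing else on the bench appeared to move, and the job was handed in at about 15 s with no verdict returned.

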